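# Click the handle onto the griddle

### The arm

A 6-joint arm with a two-finger parallel gripper is mounted at the origin on the work surface. World frame = base frame: x ahead of the robot, y to its left, z up, the work surface at z = 0. Lengths are in mm, angles in rad, forces in N, time in s.
With the tool pointing down it reaches from about 275 to 850 mm from the base axis. Payload 19 kg.
Tool frame: the origin (TCP) lies between the finger pads; the fingertips stand 14 mm ahead of it and the grasp point (between the pads) lies 5 mm behind it; z points along the fingers, y is the line along which they close (so a half turn about z gives the same grasp; the last joint's range is limited). The gripper opens to 85 mm and grips with 20 to 120 N. Pads are 22 mm wide; open, the fingers measure 114 mm over their backs; the gripper's body (76 mm by 85 mm) begins 54 mm behind the grasp point. The pads swing forward as they close: fully open they stand 13 mm farther back than shut.
Start: joints at [1.073, 0.15, 1.437, -0, 1.554, -0.134], TCP at [204.603, 537.333, 220.667] pointing down, gripper open.
Joint ranges: [-2.8, 2.8], [-0.68, 2.1], [0.12, 2.68], [-1.39, 4.53], [0.16, 2.79], [-2.81, 2.81]. Speed limits (rad/s): [1.89, 1.89, 2.22, 3.01, 3.01, 3.01].

### API

Orientations are given as [roll, pitch, yaw] about the fixed x, y, z axes, in that order (R = Rz(yaw) Ry(pitch) Rx(roll)).
In Python, from cell import r gives the robot as it stands.
- The arm moves only by the tool step_arm, never from a script. Its argument "rows" is a list that holds one entry, the list of rows, each a list of 7 numbers: the shift along the world's x, y, z in units of 40 mm (1.0 is 40 mm), then the turn, a rotation vector about the world's x, y, z in degrees, then the finger opening in mm, from 0 to 85.4. A call has 1 to 8 rows; each row shifts and turns the commanded pose from where the row before left it; what a row does not reach is not made up. A row lasts 1/8 s, in which the tool goes at most 62.5 mm and 10.7 degrees, less where a joint would pass 70% of its speed; a pose out of reach is approached as far as the arm can. A call is refused whole if a number of a shift passes 1 or a number of a turn 10.7, either way. A call with a gripper value outside its range is refused whole. The fingers move at their own pace and stop on an object; "squeeze" is the grip in N (left out, the last holds). Time passes only in rows, so rows that do not move let the fingers close. It gives the time, the measured TCP pose, the force, the opening and the grip force at its end, in the units of the state.
- r.sense(): the state, without advancing time (a new reading comes with each control period).
- r.grab_frame(name): name is "scene" or "side" or "wrist"; returns a dict with "img" (400x640x3 uint8, red, green, blue), "K" (3x3 intrinsics, pixels), "pose" (4x4, takes a point from camera to world coordinates). Camera axes: x right, y up, looking along -z (the intrinsics and any distortion apply to the point x, -y, -z); pixel columns grow to the right and rows downward; lengths in mm; the calibration is good to about 2 mm. A picture is of the moment at which its call begins. There is no depth.
- r.hand_in(): hands the job in; it is judged then, once.
The state is a dict: "time_s": time; "joint_positions": joint angles; "qvel": joint speeds; "tau": joint torques, N m; "eef_pos": TCP position; "eef_rot": TCP orientation; "contact_force": force on the tool from outside, world axes, zero at the start; "torque": the same for the moment, N m; "opening": finger opening in mm; "grip_force": force on a finger pad.
Only numpy, scipy, OpenCV 4.12 (cv2) and the standard library are available. Lean on these libraries where they do the work, as an engineer would, in place of code of your own. Each camera call takes 0.05 s, during which the arm holds its last target. There are 200 camera calls.

### The job

Fit the loose click-on handle to the griddle's stub: slip its open steel end a little way over the stub, no farther than the red spring button, and let go of it there. Then push the handle fully home until the red button pops up through the hole in its top, and leave the mug, the jar and the tea box alone.

Things in the scene. Friction and masses are not known exactly. Their poses are not given: they have to be found in the camera images.
- handle_mid (a point): Centre of the loose click-on handle, a straight bar 170 mm long along its own y, 0.24 kg, lying right way up on the counter. This point is half-way along and 17 mm above its flat underside, on the black plastic grip: a solid 34 x 34 mm bar that makes up the rear 100 mm (+y). The front 70 mm (-y) is a bright steel sleeve. Pinch it across (its x).
- handle_mouth (a point): Open front end (mouth) of the handle's steel sleeve, 85 mm from the centre along the handle's -y, 13 mm above the underside. The sleeve is 32 mm wide, 25.5 mm high, hollow for 70 mm: bore 25 mm wide, from 4 to 22.5 mm above the underside. In its top is the button's hole, 14 mm wide, from 16 to 37 mm behind the mouth.
- handle_rear (a point): Centre of the flat rear face (34 x 34 mm, black) of the handle, 85 mm from its centre along its +y, 17 mm above the underside.
- handle: The whole handle: origin at the centre of its underside, 17 mm below the centre point. To go on, its y must point the same way as the stub's y, mouth towards the stub. Fully home, its centre is 25 to 27 mm from the stub's tip along the stub's +y; with the mouth just at the tip, 85 mm.
- stub_tip (a point): Centre of the free end of the bright steel stub on the griddle, 13 mm above the counter. The stub points along +y, is 60 mm long and 22 mm wide, from 5.5 to 21 mm above the counter; its first 10 mm taper to 10 mm wide and 7.5 mm high at the tip. A handle lying flat on the counter slides over it with 1.5 mm of play on every side.
- stub_root (a point): Root of the stub, 60 mm from the tip along -y, at the flat face of the iron collar (46 mm wide, 34 mm high) where the handle's mouth stops. Behind it lies the griddle, a dark ribbed cast-iron plate, 200 mm (x) by 180 mm (y), 36 mm high, heavy, on rubber feet: it does not move when pushed.
- button (a joint): Red spring button, 10 mm wide, in the stub's top: metres pressed; 0 = up (7.5 mm above the stub; so at the start), 0.0075 = down. Its slope rises from 24 to 35 mm behind the tip, its flat top ends at 42 mm. The mouth meets it about 26 mm past the tip; it springs up through the hole 2 mm short of the collar. Spring 1 to 3 N; pushing the handle over it takes 4 to 8 N.
- mug: White ceramic mug, 80 mm across and 90 mm high, with a handle; origin at the centre of its underside. A bystander.
- jar: Amber glass jar with a steel cap, 76 mm across, 110 mm high; origin at the centre of its underside. A bystander.
- tea_box: Orange tea box with a brass catch, 92 x 77 mm and 66 mm high; origin at the centre of its underside. A bystander.
Mind the look-alikes: they are no part of the job. What is meant by the handle is not yellow, and is the smaller of those in its own colour.

How it is judged (in metres and radians):
On the way, in this order (a step that is already met when the one before it is completed fails the run):
1. the handle's mouth is 5 to 38 mm over the stub, in line with it, not yet locked, and the robot has let go of it (x of handle_mid in the frame of stub_tip between -0.006 and 0.006 m and angle between the y axis of handle_mid and the y axis of stub_tip, either way round below 0.1 rad and y of handle_mid in the frame of stub_tip between 0.047 and 0.08 m and contact force between the fingers and handle below 0.1 N), for 0.1 s.
2. the handle is fully home and the button has popped up through the hole (x of handle_mid in the frame of stub_tip between -0.006 and 0.006 m and angle between the y axis of handle_mid and the y axis of stub_tip, either way round below 0.1 rad and y of handle_mid in the frame of stub_tip between 0.022 and 0.029 m and z of handle_mid in the frame of stub_tip between -0.002 and 0.01 m and value of joint button below 0.002 m and angle between handle_mid's own z axis and vertical below 0.1 rad), for 0.2 s.
At the end, for the whole second after the job is handed in: The handle is on the stub, in line with it within 0.1 rad and 6 mm, its centre 22 to 29 mm from the stub's tip along the stub (mouth at the collar), level within 0.1 rad, the button up to within 2 mm, the handle at rest and not touched (all of step 2 and linear speed of handle below 0.02 m/s and contact force between the fingers and handle below 0.1 N).
It fails at once if the mug is shoved more than 30 mm or tipped (distance of mug from where it was at the start of the episode above 0.03 m or angle between mug's own z axis and vertical above 0.4 rad).
It fails at once if the jar is shoved more than 30 mm or tipped (distance of jar from where it was at the start of the episode above 0.03 m or angle between jar's own z axis and vertical above 0.4 rad).
It fails at once if the tea box is shoved more than 30 mm or tipped (distance of tea_box from where it was at the start of the episode above 0.03 m or angle between tea_box's own z axis and vertical above 0.4 rad).
It also fails if it takes over 61 s, if anything falls off the work surface, if the arm or the gripper's body presses on something with over 40 N, if the wrist force passes 120 N, or if a joint passes its speed limit or range.

## Working session

There is one attempt and no reset: what is moved stays moved. The work goes in short steps, Python scripts to look and compute and a tool call to move; the robot and the scene stay as the last step left them, time stands still between calls to the robot, and variables do not carry over. Pictures are saved under pics/ and viewed, at most 10 in all, crops included, and the job is handed in when it is done.

Besides the shell and the picture viewer there is one more tool, called as name(argument=value, ...), one argument or row to a line, values as JSON. step_arm: Moves the arm, as the interface text tells. Its arguments: {"type":"object","properties":{"rows":{"type":"array"},"squeeze":{"type":"number"}},"required":["rows"]}

```bash
mkdir -p pics; ls; python3 - <<'E'
from cell import r
import cv2,pickle
print(r.sense())
for n in("scene","side"):
    f=r.grab_frame(n);cv2.imwrite(f"pics/{n}0.png",f["img"][:,:,::-1]);pickle.dump(f,open(f"{n}0.pkl","wb"))
    print(n,f["K"],f["pose"],[k for k in f])
E
```

```text
pics
{'time_s': 0.0, 'joint_positions': array([ 1.07301518e+00,  1.50961276e-01,  1.43803099e+00,  1.61596234e-06,
        1.55382298e+00, -1.34034859e-01]), 'qvel': array([ 0.0019979 ,  0.00102896, -0.00053645,  0.00072339, -0.00131796,
       -0.00020186]), 'tau': array([-1.36258139e-03, -7.13081574e+01, -5.70844889e+01, -3.40637107e-04,
        9.13496915e-03,  2.81056543e-05]), 'eef_pos': array([204.47902089, 537.12486651, 220.0895807 ]), 'eef_rot': array([-3.14038124e+00, -1.64980777e-04,  2.77784624e+00]), 'contact_force': array([ 0.11653187, -0.01034135, -0.59681757]), 'torque': array([0.02637868, 0.02465811, 0.0440552 ]), 'grip_force': 0.0, 'opening': 85.49922100674257}
scene [[396.5411375    0.         317.50281368]
 [  0.         396.5411375  197.36596523]
 [  0.           0.           1.        ]] [[-2.61155250e-01 -5.28475631e-01  8.07781804e-01  1.35977790e+03]
 [ 9.65052440e-01 -1.24111193e-01  2.30803380e-01  2.75681263e+02]
 [-2.17191985e-02  8.39827315e-01  5.42418986e-01  6.13390084e+02]
 [ 0.00000000e+00  0.00000000e+00  0.00000000e+00  1.00000000e+00]] ['img', 'K', 'pose']
side [[372.22416938   0.         315.92891329]
 [  0.         372.22416938 200.21881721]
 [  0.           0.           1.        ]] [[-9.98785144e-01  3.97352339e-02 -2.91435575e-02  5.01048294e+02]
 [-4.92401076e-02 -7.81855796e-01  6.21511807e-01  5.71233244e+02]
 [ 1.90985761e-03  6.22191791e-01  7.82862521e-01  7.33535542e+02]
 [ 0.00000000e+00  0.00000000e+00  0.00000000e+00  1.00000000e+00]] ['img', 'K', 'pose']
```

View pics/scene0.png

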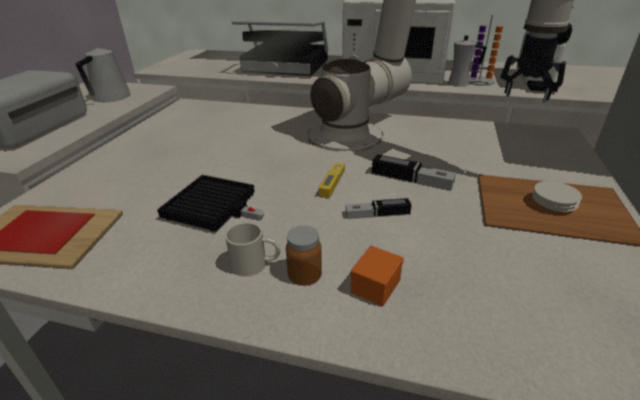

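View pics/side0.png

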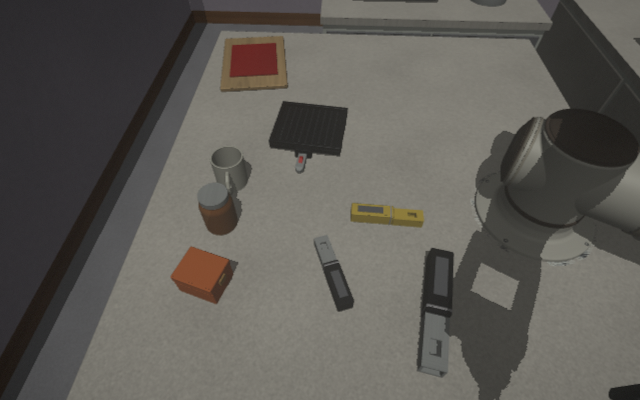

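Scene view candidates for the handle:
- Small black-and-steel bar at (378,209), side view (333,272).
- Large black bar at (413,172), side view (437,310).
- Yellow bar at (332,180), side view (387,214).

I choose the small black one. Its mouth is at side (318,240), and the stub tip is at side (300,168). I'll check both in a close crop.

```bash
cat > h.py <<'E'
import numpy as np,cv2
def ray(f,uv,z):
    d=np.linalg.inv(f["K"])@[uv[0],uv[1],1];d=f["pose"][:3,:3]@(d*[1,-1,-1]);o=f["pose"][:3,3]
    return o+d*(z-o[2])/d[2]
def proj(f,p):
    R=f["pose"][:3,:3];c=R.T@(np.array(p,float)-f["pose"][:3,3]);q=f["K"]@(c*[1,-1,-1]);return q[:2]/q[2]
E
python3 - <<'E'
import pickle,cv2,numpy as np
from h import *
f=pickle.load(open("side0.pkl","rb"));im=f["img"][:,:,::-1]
c=cv2.resize(im[140:320,260:380],None,fx=3.3,fy=3.3,interpolation=cv2.INTER_CUBIC)
c=cv2.convertScaleAbs(c,alpha=1.6);cv2.imwrite("pics/crop1.png",c)
g=cv2.cvtColor(im,cv2.COLOR_BGR2GRAY)
roi=np.zeros_like(g);roi[230:315,308:360]=1
m=((g<75)&(roi>0)).astype(np.uint8)
m=cv2.morphologyEx(m,cv2.MORPH_CLOSE,np.ones((9,9)))
cs=max(cv2.findContours(m,0,2)[0],key=cv2.contourArea)
b=cv2.boxPoints(cv2.minAreaRect(cs));print(b)
for z in(0,34):print([ray(f,p,z).round(1)[:2] for p in b])
for n,p,z in(("mouth",(318.,239),25),("rear",(346,308),34),("tip",(299,170),13),("collar",(305,153),34)):print(n,ray(f,p,z).round(1))
E
```

```text
[[316.7964  253.4299 ]
 [334.47058 247.1177 ]
 [355.30768 305.46158]
 [337.63348 311.77377]]
[array([518.8, 142.2]), array([479.2, 123.7]), array([433.9, 260.8]), array([470., 276.])]
[array([518. , 162.1]), array([480.2, 144.4]), array([437. , 275.2]), array([471.5, 289.7])]
mouth [517.3 119.6  25. ]
rear [455.2 281.3  34. ]
tip [ 577.6 -100.4   13. ]
collar [ 564.2 -143.5   34. ]
```

View pics/crop1.png

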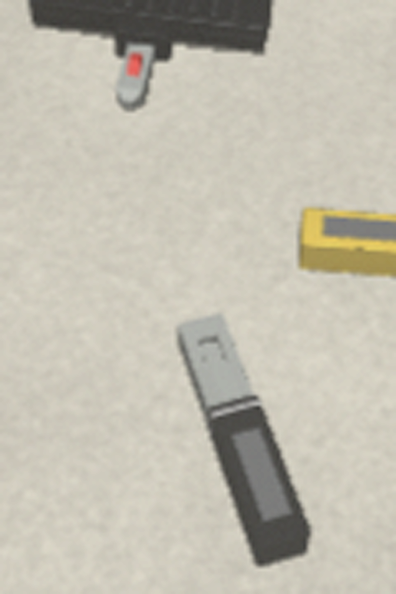

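Crop 1 shows the smaller black-and-steel handle right way up, with the hole in its sleeve top. Its mouth edge runs (178,330)-(220,316) and its rear top edge runs about (253,548)-(305,525). The stub has its red button at (134,66) and its tip at (130,107).

```bash
python3 - <<'E'
import pickle
from h import *
f=pickle.load(open("side0.pkl","rb"))
C=lambda u,v:(u/3.3+260,v/3.3+140)
P={n:ray(f,C(u,v),z) for n,u,v,z in(("mL",178,330,25.5),("mR",220,316,25.5),("rL",253,548,34),("rR",305,525,34),("fL",210,420,34),("fR",261,405,34),("tip",130,107,13),("btn",134,66,26))}
for k,v in P.items():print(k,v.round(1))
m=(P["mL"]+P["mR"])/2;b=(P["rL"]+P["rR"])/2;d=b-m
print("centre",(m+b)/2,"len",np.linalg.norm(d[:2]),"dir deg",np.degrees(np.arctan2(d[1],d[0])))
E
```

```text
mL [526.3 123.   25.5]
mR [498.1 110.3  25.5]
rL [473.5 278.3  34. ]
rR [442.5 262.3  34. ]
fL [502.1 194.7  34. ]
fR [469.8 182.3  34. ]
tip [575.9 -91.8  13. ]
btn [ 574.7 -124.7   26. ]
centre [485.09613293 193.46256429  29.75      ] len 162.8910340424971 dir deg 109.43409428811214
```

step_arm(
  rows=[
    [[0.76,-0.9,0,0,0,-5.4,85],[0.76,-0.9,0,0,0,-5.4,85],[0.76,-0.9,0,0,0,-5.4,85],[0.76,-0.9,0,0,0,-5.4,85],[0.76,-0.9,0,0,0,-5.4,85],[0.76,-0.9,0,0,0,-5.4,85],[0.76,-0.9,0,0,0,-5.4,85],[0.76,-0.9,0,0,0,-5.4,85]],
  ],
)

```text
time_s: 1.1
eef_pos: [448.5, 248.0, 220.5]
eef_rot: [-3.141, -0.0, 2.021]
contact_force: [0.8, 0.7, -1.2]
opening: 85.2
grip_force: 0.0
```

step_arm(
  rows=[
    [[0.76,-0.86,0,0,0,-5.4,85],[0,0,0,0,0,0,85],[0,0,0,0,0,0,85]],
  ],
)

```text
time_s: 1.48
eef_pos: [477.9, 215.0, 220.4]
eef_rot: [-3.141, -0.0, 1.93]
contact_force: [-0.1, 0.4, 0.3]
opening: 85.0
grip_force: 0.0
```

```bash
python3 - <<'E'
from cell import r
import cv2,pickle
from h import *
s=r.sense();print(s["time_s"],s["eef_pos"],s["eef_rot"])
f=r.grab_frame("wrist");cv2.imwrite("pics/w1.png",f["img"][:,:,::-1]);pickle.dump(f,open("w1.pkl","wb"))
print(f["pose"][:3,3],proj(f,[485,193,34]))
E
```

```text
1.475 [477.93450815 215.02206779 220.41002377] [-3.14083555e+00 -2.75831777e-04  1.92980309e+00]
[449.76499779 292.72451775 374.26752442] [320.17344984 193.57203808]
```

View pics/w1.png

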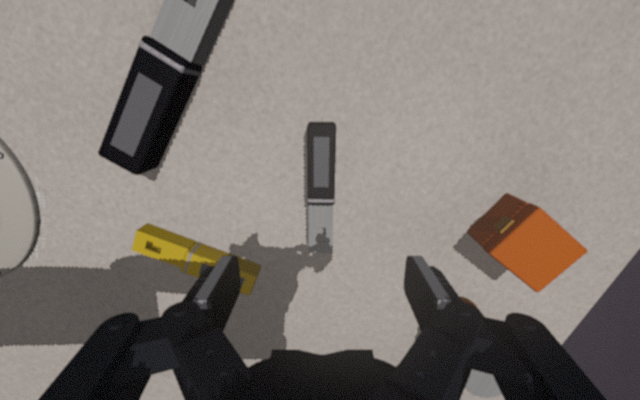

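The wrist view shows the handle nearly upright in the image: black grip top at columns 307-335, rows 134-200, sleeve mouth near (319,250). I'll measure its axis from those edges.

```bash
python3 - <<'E'
import pickle
from h import *
f=pickle.load(open("w1.pkl","rb"));g=cv2.cvtColor(f["img"],cv2.COLOR_RGB2GRAY)
L=[];R=[]
for v in range(140,196,3):
    x=np.where(g[v,295:350]<90)[0]+295
    L.append(ray(f,(x[0],v+.5),34));R.append(ray(f,(x[-1]+1,v+.5),34))
L=np.array(L);R=np.array(R);M=(L+R)/2
p=np.polyfit(M[:,1],M[:,0],1);print("axis angle",np.degrees(np.arctan2(1,p[0])),"width",np.linalg.norm(R-L,axis=1).round(1),"x at y=193,220",np.polyval(p,[193,220]))
print(g[118:140,320],g[192:210,320])
col=[int(x) for x in g[225:270,312]];print(col)
for v,z in((122.5,0),(134,34),(199,34),(250,25.5)):print(v,ray(f,(320.5,v),z).round(1))
E
```

```text
axis angle 110.22356642381374 width [33.6 33.7 33.9 34.  32.9 34.2 33.1 33.2 33.3 34.7 33.6 33.7 32.6 33.9
 32.8 34.1 33.  33.1 33.3] x at y=193,220 [485.37338666 475.42671025]
[157 157 150 129  89  59  54  54  58  56  56  58  60  55  54  57  57  59
  74  94 103 102] [ 56  55  52  54  48  56  81 119 140 137 101  67  62 102 130 137 140 140]
[140, 140, 139, 139, 140, 140, 141, 139, 137, 138, 139, 138, 137, 138, 139, 138, 138, 141, 142, 139, 120, 102, 85, 83, 86, 85, 91, 108, 125, 124, 111, 100, 95, 93, 96, 97, 98, 99, 98, 96, 99, 109, 137, 151, 159]
122.5 [456.3 270.4   0. ]
134 [460.2 260.4  34. ]
199 [487.8 186.6  34. ]
250 [514.2 116.   25.5]
```

step_arm(
  rows=[
    [[-0.01,0,-0.9,0,0,-0.3,85],[0,0,-0.9,0,0,0,85],[0,0,-0.9,0,0,0,85],[0,0,-0.9,0,0,0,85],[0,0,-0.9,0,0,0,85],[0,0,-0.4,0,0,0,85],[0,0,-0.2,0,0,0,85],[0,0,0,0,0,0,85]],
  ],
  squeeze=30,
)

```text
time_s: 2.52
eef_pos: [478.0, 215.2, 17.2]
eef_rot: [3.141, -0.0, 1.925]
contact_force: [0.1, -0.1, 0.0]
opening: 85.3
grip_force: 0.0
```

step_arm(
  rows=[
    [[0,0,0,0,0,0,20],[0,0,0,0,0,0,20],[0,0,0,0,0,0,20],[0,0,0,0,0,0,20],[0,0,0,0,0,0,20],[0,0,0,0,0,0,20]],
  ],
)

```text
time_s: 3.28
eef_pos: [478.1, 215.0, 17.3]
eef_rot: [3.141, 0.0, 1.924]
contact_force: [-2.4, -0.3, 4.8]
opening: 32.7
grip_force: 29.7
```

```bash
python3 - <<'E'
import pickle
from h import *
f=pickle.load(open("side0.pkl","rb"));s=pickle.load(open("scene0.pkl","rb"))
for n,F,roi in(("side",f,(150,180,290,312)),("scene",s,(200,225,235,270))):
    im=F["img"].astype(int);a,b,c,d=roi
    m=(im[a:b,c:d,0]-im[a:b,c:d,1])>60;v,u=np.where(m);print(n,m.sum(),u.min()+c,u.max()+c+1,v.min()+a,v.max()+a+1)
    p=(u.mean()+c+.5,v.mean()+a+.5);print(ray(F,p,27))
im=f["img"][:,:,::-1];g=cv2.cvtColor(im,cv2.COLOR_BGR2GRAY)
# stub side edges in side view
for v in range(157,173):print(v,[int(x) for x in g[v,288:314]])
# griddle outline
m=(g<70).astype(np.uint8);m[:95]=0;m[165:]=0;m[:,:262]=0;m[:,360:]=0
m=cv2.morphologyEx(m,cv2.MORPH_OPEN,np.ones((15,15)))
c=max(cv2.findContours(m,0,2)[0],key=cv2.contourArea);ap=cv2.approxPolyDP(c,4,True)[:,0]
for q in ap:print(q,ray(f,q,36).round(1),ray(f,q,0).round(1))
E
```

```text
side 13 299 302 157 162
[ 574.59294546 -124.70629242   27.        ]
scene 15 249 255 207 211
[ 581.35785414 -126.95985294   27.        ]
157 [128, 128, 128, 131, 130, 129, 129, 109, 87, 89, 95, 86, 73, 72, 65, 92, 107, 95, 68, 47, 42, 43, 43, 73, 114, 131]
158 [128, 128, 130, 129, 130, 130, 129, 128, 127, 115, 102, 91, 83, 81, 66, 90, 107, 85, 70, 79, 80, 80, 82, 112, 129, 131]
159 [127, 128, 128, 128, 129, 127, 128, 129, 124, 112, 100, 90, 88, 86, 77, 93, 104, 80, 95, 123, 128, 127, 126, 128, 129, 128]
160 [128, 128, 127, 128, 128, 127, 126, 128, 119, 109, 99, 89, 86, 86, 86, 98, 97, 71, 107, 128, 127, 128, 128, 128, 128, 129]
161 [129, 130, 131, 130, 129, 128, 128, 128, 118, 108, 99, 87, 86, 85, 92, 102, 91, 67, 104, 127, 127, 128, 130, 129, 129, 130]
162 [128, 128, 129, 128, 129, 129, 130, 127, 114, 106, 103, 94, 92, 87, 99, 106, 85, 66, 107, 127, 127, 127, 127, 128, 126, 124]
163 [128, 127, 126, 126, 128, 130, 130, 124, 112, 106, 108, 106, 104, 101, 104, 105, 79, 78, 113, 128, 128, 127, 127, 126, 125, 125]
164 [129, 130, 128, 126, 128, 129, 128, 118, 108, 106, 108, 108, 107, 107,
[... 628 characters left out ...]
, 98, 95, 114, 116, 117, 114, 98, 76, 64, 103, 126, 125, 125, 126, 127, 128, 129, 129, 127]
170 [131, 130, 130, 129, 126, 126, 126, 101, 82, 96, 102, 106, 96, 76, 67, 68, 104, 124, 126, 127, 127, 128, 129, 127, 126, 124]
171 [132, 130, 129, 128, 128, 128, 128, 116, 90, 78, 79, 79, 68, 65, 69, 81, 112, 126, 129, 130, 129, 128, 127, 125, 125, 125]
172 [129, 129, 129, 129, 130, 128, 128, 128, 111, 85, 76, 78, 73, 83, 91, 113, 127, 128, 128, 127, 128, 127, 127, 127, 128, 127]
[282 103] [ 647.8 -351.9   36. ] [ 655.4 -399.6    0. ]
[271 147] [ 657.2 -159.7   36. ] [ 665.3 -197.4    0. ]
[339 154] [ 473.5 -142.3   36. ] [ 472.1 -179.1    0. ]
[345 108] [ 457.7 -337.7   36. ] [ 455.5 -384.6    0. ]
```

step_arm(
  rows=[
    [[0,0,0.1,0,0,0,20],[0.46,-0.7,0,0,0,-4.2,20],[0.46,-0.7,0,0,0,-4.2,20],[0.46,-0.7,0,0,0,-4.2,20],[0.46,-0.7,0,0,0,-4.2,20],[0.46,-0.7,0,0,0,-4.2,20],[0.46,-0.7,0,0,0,-4.0,20],[0,0,0,0,0,0,20]],
  ],
)

```text
time_s: 4.28
eef_pos: [589.0, 45.1, 20.5]
eef_rot: [-3.141, 0.0, 1.485]
contact_force: [-0.0, 0.2, -4.0]
opening: 32.8
grip_force: 30.5
```

step_arm(
  rows=[
    [[0,0,-0.08,0,0,0,20],[0,0,0,0,0,0,85],[0,0,0,0,0,0,85],[0,0,0,0,0,0,85],[0,0,0.7,0,0,0,85],[0,0,1,0,0,0,85],[0,-1,1,0,0,0,85],[0,-1,0.6,0,0,0,85]],
  ],
)

```text
time_s: 5.28
eef_pos: [588.6, -33.6, 151.8]
eef_rot: [3.139, 0.0, 1.489]
contact_force: [1.0, 0.4, -1.2]
opening: 85.0
grip_force: 0.0
```

step_arm(
  rows=[
    [[0,0,0,0,0,0,85],[0,0,0,0,0,0,85]],
  ],
)

```text
time_s: 5.52
eef_pos: [587.9, -32.6, 149.0]
eef_rot: [-3.141, -0.0, 1.488]
contact_force: [0.0, 0.3, -1.0]
opening: 85.2
grip_force: 0.0
```

```bash
python3 - <<'E'
from cell import r
import cv2,pickle
from h import *
s=r.sense();print(s["time_s"],s["eef_pos"],s["eef_rot"])
f=r.grab_frame("wrist");cv2.imwrite("pics/w2.png",f["img"][:,:,::-1]);pickle.dump(f,open("w2.pkl","wb"))
print(f["pose"][:3,3],proj(f,[577,-92,13]))
E
```

```text
5.525 [587.9340586  -32.64686446 148.98609528] [-3.14090505e+00 -3.40708944e-04  1.48780801e+00]
[595.38530872  49.9208959  302.84727408] [316.02670004 239.19836912]
```

View pics/w2.png

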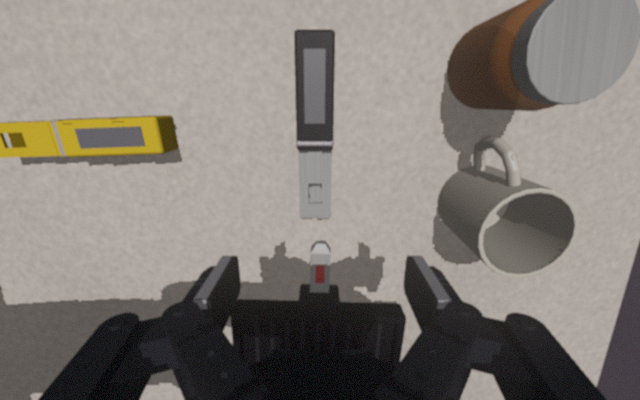

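The wrist view shows the handle grip at columns 296-334, rows 30-145, with its mouth at rows 217-219, columns 300-330. The stub spans columns 309-331, its tip is near row 242 and its button is at (320,273). I'll now measure the offsets between the two.

```bash
cat > m.py <<'E'
import sys,pickle
from h import *
def sub(row,x0,x1,side):
    """subpixel strongest-gradient position in row between x0,x1"""
    s=cv2.GaussianBlur(row.astype(np.float32).reshape(1,-1),(0,0),1)[0];d=np.abs(np.diff(s))[x0:x1];i=int(d.argmax());a,b,c=d[max(i-1,0)],d[i],d[min(i+1,len(d)-1)]
    return x0+i+1+(0 if a-2*b+c==0 else .5*(a-c)/(a-2*b+c))
def axis(f,g,v0,v1,l,r_,z,st=3):
    L=[];R=[]
    for v in range(v0,v1,st):
        L.append(ray(f,(sub(g[v],*l,0),v+.5),z));R.append(ray(f,(sub(g[v],*r_,0),v+.5),z))
    L=np.array(L);R=np.array(R);M=(L+R)/2;p=np.polyfit(M[:,1],M[:,0],1)
    print("w",np.median(np.linalg.norm(R-L,axis=1)).round(1),"ang",np.degrees(np.arctan2(1,p[0])).round(2),"res",(M[:,0]-np.polyval(p,M[:,1])).std().round(2),"mid",M.mean(0).round(1))
    return p,M
E
python3 - <<'E'
from m import *
f=pickle.load(open("w2.pkl","rb"));g=cv2.cvtColor(f["img"],cv2.COLOR_RGB2GRAY)
ph,_=axis(f,g,42,135,(288,303),(328,342),34)
ps,_=axis(f,g,160,214,(293,306),(324,338),25.5)
pt,_=axis(f,g,255,284,(303,315),(326,337),21,2)
pc,_=axis(f,g,288,298,(294,306),(332,346),34,2)
print([int(x) for x in g[265,300:342]]);print([int(x) for x in g[210:225,315]],[int(x) for x in g[236:250,320]],[int(x) for x in g[280:304,315]])
im=f["img"].astype(int);v,u=np.where((im[240:300,290:350,0]-im[240:300,290:350,1])>50);print("btn",u.mean()+290.5,v.min()+240,v.max()+241, ray(f,(u.mean()+290.5,v.mean()+240.5),28))
E=[(u,sub(g[:,u],295,312,0)) for u in list(range(240,290,5))+list(range(350,400,5))]
W=np.array([ray(f,e,36) for e in E]);print("griddle edge",np.degrees(np.polyfit(W[:,0],W[:,1],1)[0]))
for n,q,z in(("mouth",(315,219),25.5),("mouthlow",(315,219),0),("rear0",(315,30),0),("tip",(320,242),13),("collar",(320,287),34)):print(n,ray(f,q,z).round(1))
E
```

```text
w 33.1 ang 85.02 res 0.05 mid [590.1  62.5  34. ]
w 31.9 ang 85.09 res 0.14 mid [582.1 -27.9  25.5]
w 16.1 ang 92.63 res 1.1 mid [ 580.6 -126.    21. ]
w 43.0 ang 84.53 res 0.07 mid [ 576.1 -146.4   34. ]
[99, 101, 105, 103, 103, 103, 101, 102, 104, 104, 111, 114, 103, 96, 97, 86, 84, 85, 85, 83, 85, 86, 82, 87, 88, 92, 97, 109, 114, 116, 109, 102, 99, 100, 102, 99, 103, 104, 104, 102, 102, 103]
[149, 149, 152, 153, 149, 150, 145, 149, 163, 169, 170, 170, 171, 172, 173] [169, 166, 168, 164, 141, 110, 108, 139, 173, 181, 183, 179, 181, 180] [73, 72, 74, 78, 88, 83, 89, 88, 85, 87, 85, 79, 63, 41, 27, 27, 35, 33, 30, 29, 29, 30, 32, 32]
btn 320.0473684210526 266 282 [ 578.57693438 -127.41670504   28.        ]
griddle edge -6.062875790695573
mouth [578.8 -62.8  25.5]
mouthlow [577.2 -73.2  -0. ]
rear0 [594.1 114.    0. ]
tip [581.1 -95.8  13. ]
collar [ 577.6 -139.4   34. ]
```

step_arm(
  rows=[
    [[0.01,0.97,0,0,0,0,85],[0,0.97,0,0,0,0,85],[0,0,-0.8,0,0,0,85],[0,0,-0.9,0,0,0,85],[0,0,-0.9,0,0,0,85],[0,0,-0.5,0,0,0,85],[0,0,-0.18,0,0,0,85],[0,0,0,0,0,0,85]],
  ],
)

```text
time_s: 6.58
eef_pos: [588.4, 45.1, 18.1]
eef_rot: [-3.141, -0.0, 1.489]
contact_force: [0.5, -0.7, 0.2]
opening: 85.2
grip_force: 0.0
```

step_arm(
  rows=[
    [[0,0,0,0,0,0,20],[0,0,0,0,0,0,20],[0,0,0,0,0,0,20],[0,0,0,0,0,0,20],[0,0,0,0,0,0,20],[0.07,0,0,0,0,-0.3,20],[0.07,0,0,0,0,0,20],[0,0,0,0,0,0,20]],
  ],
  squeeze=25,
)

```text
time_s: 7.58
eef_pos: [594.1, 44.5, 18.9]
eef_rot: [-3.141, 0.0, 1.483]
contact_force: [-5.2, 0.1, 9.3]
opening: 32.7
grip_force: 25.1
```

step_arm(
  rows=[
    [[0,0,0.02,0,0,0,20],[-0.018,-0.2,0,0,0,0,20],[-0.018,-0.2,0,0,0,0,20],[-0.018,-0.2,0,0,0,0,20],[-0.018,-0.2,0,0,0,0,20],[0,0,0,0,0,0,20]],
  ],
)

```text
time_s: 8.32
eef_pos: [591.2, 11.8, 19.0]
eef_rot: [-3.141, 0.0, 1.482]
contact_force: [0.0, 1.2, -3.0]
opening: 32.5
grip_force: 25.1
```

```bash
python3 - <<'E'
from cell import r
import cv2,pickle
f=r.grab_frame("side");pickle.dump(f,open("s2.pkl","wb"))
cv2.imwrite("pics/s2.png",cv2.convertScaleAbs(cv2.resize(f["img"][110:290,230:370,::-1],None,fx=3.3,fy=3.3,interpolation=cv2.INTER_CUBIC),alpha=1.5))
E
```

```text
(no output)
```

View pics/s2.png

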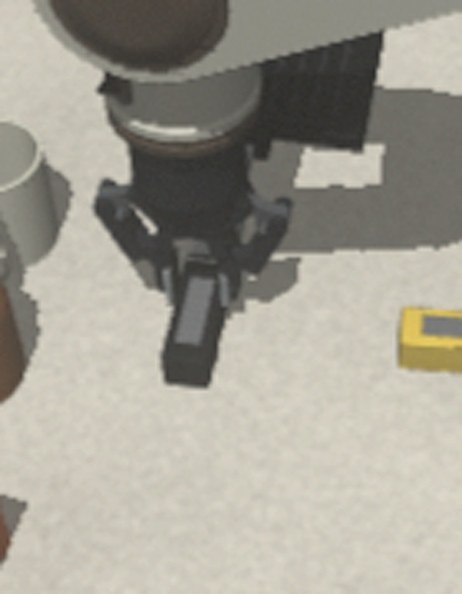

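The side view is blocked by the arm: it shows only the grip's rear at (190,340), held straight. I'll continue by force.

step_arm(
  rows=[
    [[-0.009,-0.1,-0.01,0,0,0,20],[-0.009,-0.1,0,0,0,0,20],[-0.009,-0.1,0,0,0,0,20],[0,0,0,0,0,0,20]],
  ],
)

```text
time_s: 8.88
eef_pos: [590.4, 0.1, 18.9]
eef_rot: [3.141, 0.0, 1.483]
contact_force: [0.0, -0.4, 3.9]
opening: 33.0
grip_force: 25.8
```

step_arm(
  rows=[
    [[-0.004,-0.05,0,0,0,0,20],[0,0,0,0,0,0,20]],
  ],
)

```text
time_s: 9.12
eef_pos: [590.3, -1.5, 18.9]
eef_rot: [3.141, -0.0, 1.483]
contact_force: [-0.3, 3.6, 5.6]
opening: 32.8
grip_force: 25.9
```

step_arm(
  rows=[
    [[0,0,0,0,0,0,85],[0,0,0,0,0,0,85],[0,0,0,0,0,0,85],[0,0,0,0,0,0,85],[0,0,0.8,0,0,0,85],[0,0,0.9,0,0,0,85],[0,-0.8,0.9,0,0,0,85],[0,-0.4,0.6,0,0,0,85]],
  ],
)

```text
time_s: 10.12
eef_pos: [590.3, -50.6, 148.5]
eef_rot: [3.14, 0.0, 1.483]
contact_force: [1.0, -0.4, 0.5]
opening: 85.4
grip_force: 0.0
```

step_arm(
  rows=[
    [[0,0,0,0,0,0,30],[0,0,0,0,0,0,30],[0,0,0,0,0,0,30],[0,0,0,0,0,0,30]],
  ],
)

```text
time_s: 10.62
eef_pos: [589.9, -49.0, 146.0]
eef_rot: [-3.14, -0.0, 1.483]
contact_force: [-0.2, -0.7, -0.2]
opening: 30.0
grip_force: 0.0
```

```bash
python3 - <<'E'
from cell import r
import cv2,pickle
from h import *
s=r.sense();print(s["time_s"],s["eef_pos"],s["eef_rot"])
f=r.grab_frame("wrist");cv2.imwrite("pics/w3.png",f["img"][:,:,::-1]);pickle.dump(f,open("w3.pkl","wb"))
E
```

```text
10.625 [589.85074376 -49.00156871 145.96839382] [-3.14041780e+00 -1.78294396e-04  1.48328578e+00]
```

View pics/w3.png

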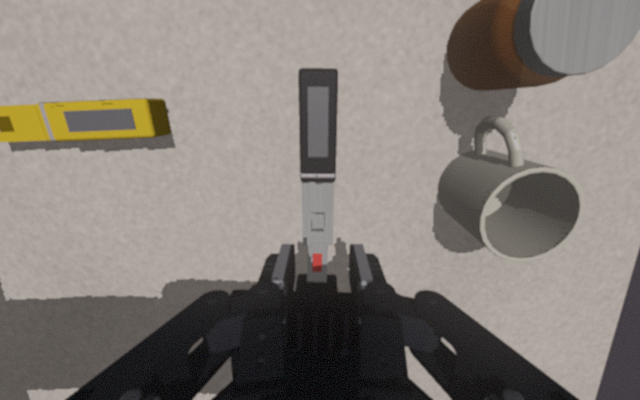

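The handle now lies in line over the stub. The mouth edge is near row 247, just short of the red button at (317,262). I'll measure it.

```bash
python3 - <<'E'
from m import *
f=pickle.load(open("w3.pkl","rb"));g=cv2.cvtColor(f["img"],cv2.COLOR_RGB2GRAY)
ph,_=axis(f,g,78,165,(292,306),(330,345),34)
im=f["img"].astype(int);v,u=np.where((im[245:290,305:335,0]-im[245:290,305:335,1])>60);b=ray(f,(u.mean()+305.5,v.mean()+245.5),28);print("btn",v.min()+245,v.max()+246,b,"lateral",b[0]-np.polyval(ph,b[1]))
c=g[238:258,310].astype(int);print(c)
for q,z in(((318,247),25.5),((318,69),34)):print(ray(f,q,z).round(1))
E
```

```text
w 33.1 ang 84.62 res 0.05 mid [592.8  18.5  34. ]
btn 254 270 [ 578.93333961 -124.85365408   28.        ] lateral -0.3683860882164254
[146 147 148 147 147 145 145 142 143 142 146 149 146 148 150 147 146 138
 125 108]
[ 580.9 -110.    25.5]
[596.5  60.8  34. ]
```

step_arm(
  rows=[
    [[0.06,0.9,0,0,0,0,0],[0.06,0.9,0,0,0,0,0],[0.06,0.9,0,0,0,0,0],[0.06,0.9,0,0,0,0,0],[0,0,-0.8,0,0,-0.3,0],[0,0,-0.9,0,0,0,0],[0,0,-0.9,0,0,0,0],[0,0,-0.6,0,0,0,0]],
  ],
)

```text
time_s: 11.68
eef_pos: [598.9, 94.8, 16.7]
eef_rot: [-3.14, 0.0, 1.478]
contact_force: [0.9, -0.7, -0.2]
opening: 0.0
grip_force: 0.0
```

step_arm(
  rows=[
    [[0,0,0,0,0,0,0],[-0.018,-0.2,0,0,0,0,0],[-0.018,-0.2,0,0,0,0,0],[0,0,0,0,0,0,0]],
  ],
)

```text
time_s: 12.18
eef_pos: [598.6, 77.7, 19.5]
eef_rot: [3.14, -0.0, 1.477]
contact_force: [0.3, 0.4, 0.8]
opening: -0.4
grip_force: 0.0
```

step_arm(
  rows=[
    [[-0.01,-0.11,0,0,0,0,0],[-0.01,-0.11,0,0,0,0,0],[-0.01,-0.11,0,0,0,0,0],[-0.01,-0.11,0,0,0,0,0]],
  ],
)

```text
time_s: 12.68
eef_pos: [596.7, 60.8, 18.8]
eef_rot: [3.141, -0.0, 1.478]
contact_force: [1.2, 2.5, 2.1]
opening: 0.2
grip_force: 1.7
```

step_arm(
  rows=[
    [[-0.01,-0.11,0,0,0,0,0],[-0.01,-0.11,0,0,0,0,0],[-0.01,-0.11,0,0,0,0,0]],
  ],
)

```text
time_s: 13.05
eef_pos: [595.5, 47.8, 18.7]
eef_rot: [-3.142, -0.001, 1.478]
contact_force: [-0.4, 0.8, 0.9]
opening: -0.0
grip_force: 0.1
```

step_arm(
  rows=[
    [[-0.01,-0.11,0,0,0,0,0],[-0.01,-0.11,0,0,0,0,0]],
  ],
)

```text
time_s: 13.3
eef_pos: [594.6, 38.7, 18.7]
eef_rot: [-3.141, -0.0, 1.478]
contact_force: [-0.0, 4.5, 2.5]
opening: -0.2
grip_force: 1.9
```

step_arm(
  rows=[
    [[-0.01,-0.1,0,0,0,0,0],[-0.005,-0.06,0,0,0,0,0]],
  ],
)

```text
time_s: 13.55
eef_pos: [594.0, 32.3, 18.7]
eef_rot: [-3.141, -0.0, 1.477]
contact_force: [-0.6, 4.8, 2.1]
opening: -0.2
grip_force: 1.8
```

step_arm(
  rows=[
    [[-0.005,-0.05,0,0,0,0,0],[-0.005,-0.05,0,0,0,0,0]],
  ],
)

```text
time_s: 13.8
eef_pos: [593.6, 28.5, 18.6]
eef_rot: [-3.141, -0.0, 1.478]
contact_force: [0.3, 3.5, 2.6]
opening: -0.0
grip_force: 1.8
```

step_arm(
  rows=[
    [[-0.005,-0.05,0,0,0,0,0],[0,0,0,0,0,0,0]],
  ],
)

```text
time_s: 14.05
eef_pos: [593.4, 26.1, 18.6]
eef_rot: [-3.141, 0.001, 1.477]
contact_force: [-0.6, -0.3, -0.0]
opening: -0.0
grip_force: 0.0
```

step_arm(
  rows=[
    [[-0.005,-0.05,0,0,0,0,0],[0,0,0,0,0,0,0]],
  ],
)

```text
time_s: 14.3
eef_pos: [593.1, 24.3, 18.6]
eef_rot: [-3.141, 0.0, 1.477]
contact_force: [0.1, 1.1, -0.1]
opening: 0.0
grip_force: 0.0
```

step_arm(
  rows=[
    [[-0.005,-0.05,0,0,0,0,0],[0,0,0,0,0,0,0]],
  ],
)

```text
time_s: 14.55
eef_pos: [593.2, 23.7, 18.7]
eef_rot: [3.141, -0.002, 1.478]
contact_force: [2.6, 12.2, -0.5]
opening: 0.3
grip_force: 6.3
```

step_arm(
  rows=[
    [[-0.002,-0.03,0,0,0,0,0],[0,0,0,0,0,0,0]],
  ],
)

```text
time_s: 14.8
eef_pos: [593.3, 23.4, 18.8]
eef_rot: [3.141, -0.003, 1.478]
contact_force: [3.6, 19.9, 0.7]
opening: -0.3
grip_force: 10.3
```

Contact is hard, so the mouth is at the collar. I'll back off, rise and check the button.

step_arm(
  rows=[
    [[0.04,0.4,0,0,0,0,0],[0,0.5,0,0,0,0,0],[0,0,0.9,0,0,0,0],[0,0,1,0,0,0,0],[0,0,1,0,0,0,0],[0,-0.9,0.3,0,0,0,0],[0,-0.9,0,0,0,0,0],[0,-0.9,0,0,0,0,30]],
  ],
)

```text
time_s: 15.8
eef_pos: [594.6, -50.8, 146.9]
eef_rot: [3.141, 0.0, 1.478]
contact_force: [-0.4, -0.3, -0.1]
opening: 17.0
grip_force: 0.0
```

step_arm(
  rows=[
    [[0,0,0,0,0,0,85],[0,0,0,0,0,0,85],[0,0,0,0,0,0,85],[0,0,0,0,0,0,85]],
  ],
)

```text
time_s: 16.3
eef_pos: [594.6, -49.9, 146.7]
eef_rot: [-3.141, -0.0, 1.478]
contact_force: [0.4, -0.1, -0.1]
opening: 84.8
grip_force: 0.0
```

```bash
python3 - <<'E'
from cell import r
import cv2,pickle
from m import *
s=r.sense();print(s["time_s"],s["eef_pos"])
f=r.grab_frame("wrist");pickle.dump(f,open("w4.pkl","wb"))
cv2.imwrite("pics/w4.png",cv2.resize(f["img"][80:330,200:440,::-1],None,fx=2.4,fy=2.4,interpolation=cv2.INTER_CUBIC))
E
```

```text
16.3 [594.59879387 -49.86405902 146.68682431]
```

View pics/w4.png

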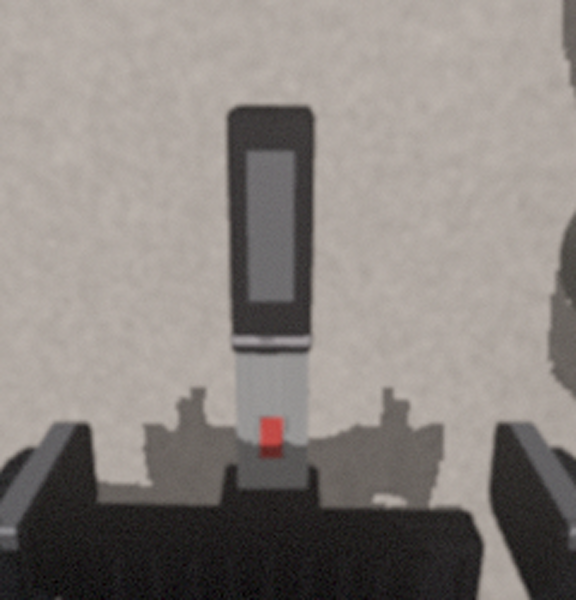

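The handle sits against the collar, with the mouth near crop row 488. The red button stands up through the hole at crop (271,437), in line and untouched, so I'm handing it in.

```bash
python3 -c "
from cell import r
print(r.hand_in())"
```

```text
the job is handed in; nothing more can be done
None
```

The handle is fully home on the stub with the red button up through its hole, the mug, jar and tea box were left alone, and the job was handed in at about 16 s; no verdict was returned.

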